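# Turn the square crispbread on the cooling rack

## Robot

A 6-joint arm with a two-finger parallel gripper is mounted at the origin on a cart in front of the work surface, level with it; the furniture and walls round the work are solid. World frame = base frame: x ahead of the robot, y to its left, z up, the work surface at z = 0. Lengths are in mm, angles in rad, forces in N, time in s.
With the tool pointing down it reaches from about 400 to 925 mm from the base axis. Payload 12.5 kg.
Tool frame: the origin (TCP) lies at the very end of the fingers, on their centre line; the grasp point (between the pads) lies env.grip_point_offset behind it (env.grip_point_offset is the distance from the TCP to the grasp point, in mm); y points along the fingers, z is the direction in which the jaws open and shut, and the axes are right-handed (so a half turn about y gives the same grasp; the last joint's range is limited). The gripper opens to 95 mm and grips with 3 to 60 N. Pads are 20 mm wide; open, the fingers measure 119 mm over their backs; the gripper's body (75 mm by 180 mm) begins 59 mm behind the grasp point.
Start: joints at [1.013, 0.491, 1.559, -0, 1.092, -0.106], TCP at [272.853, 562.315, 214.661] pointing down, gripper open.
Joint ranges: [-3.1, 3.1], [-0.84, 2.19], [0.05, 2.79], [-1.13, 4.28], [0.06, 2.93], [-2.69, 2.69]. Speed limits (rad/s): [2.22, 2.22, 2.79, 3.14, 3.14, 3.14].

## Interface

Orientations are given as [roll, pitch, yaw] about the fixed x, y, z axes, in that order (R = Rz(yaw) Ry(pitch) Rx(roll)).
In Python, from cell import readout, read_camera, env, nets gives the robot as it stands.
- The arm moves only by the tool apply_moves, never from a script. Its argument "increments" is a list of rows, each a list of 3 entries, a list of its own where there are three numbers: the shift along the tool's x, y, z in cm, then the turn, a rotation vector about the tool's x, y, z in degrees, then the finger opening in cm, from 0 to 9.51. A call has exactly 5 rows; each row shifts and turns the pose as measured when the row begins, along the tool's axes as they then stand; what a row does not reach is not made up. A row lasts 1/8 s, in which the tool goes at most 62.5 mm and 10.7 degrees, less where a joint would pass 70% of its speed; a pose out of reach is approached as far as the arm can. A call with a gripper value outside its range is refused whole. The fingers move at their own pace and stop on an object; the grip force is fixed at half the most. Time passes only in rows, so rows that do not move let the fingers close, or fill a call up. It gives the time, the measured TCP pose, the force and the opening at its end, in the units of the state.
- readout.state(): the state, without advancing time (a new reading comes with each control period).
- read_camera(name): name is "scene" or "top" or "wrist"; returns a dict with "img" (400x640x3 uint8, red, green, blue), "vfov" (degrees; the focal length in pixels is half the picture's height over the tangent of half this angle, whatever the lens; pixels are square), "cx", "cy" (the principal point, pixels), "rvec" (rotation vector, rad) and "tvec" (3), from world to camera coordinates, as OpenCV has them; the wrist camera has in their place "mount" (4x4, takes a point from camera to tool coordinates, whose origin is the TCP and whose axes are the tool frame's). Camera axes: x right, y down, z forward; pixel columns grow to the right and rows downward; lengths in mm; the calibration is good to about 2 mm. A picture is of the moment at which its call begins: read the wrist's pose just before it. There is no depth.
- env.job_done(): hands the job in, once; it reports no verdict.
Trained networks look in a picture, given as the dict that the camera call returned (one of the last four; its "shot" number tells which), for a name from the list of things; names that differ only in an ending like _2 or _b are one class to them, and where a whole thing is asked for, a point or a joint stands for the part that bears it (a point fixed in the world has none). Each returns a list of dicts, best first, with "confidence" (0 to 1); they miss things now and then, are a little off and sometimes report something else, mostly with a low value. They report only what shows in the picture. A call takes as long as a camera call.
- nets.look_for(picture, thing): "point" ([x, y, z] in mm, in the coordinates of the camera as it stood for that picture, good to about 4 mm: the middle of the surface that is visible of it).
- nets.mark_of(picture, thing): "point" ([x, y, z] in mm, in the coordinates of the camera as it stood for that picture, good to about 4 mm: a listed point, or the origin of a listed thing).
The state is a dict: "t": time; "joints": joint angles; "qvel": joint speeds; "tau": joint torques, N m; "eef_pos": TCP position; "tcp_rot": TCP orientation; "ft_force": force on the tool from outside, world axes, zero at the start; "moment": the same for the moment, N m; "opening": opening from 0.0 (shut) to 1.0 (fully open).
Only numpy, scipy, OpenCV 4.12 (cv2) and the standard library are available. Lean on these libraries where they do the work, as an engineer would, in place of code of your own. Each camera call takes 0.05 s, during which the arm holds its last target. There are 200 camera calls.

## Task

The square crispbread on the cooling rack has cooled on top. Pick up the spatula by its handle, slip the blade under the square crispbread from the open end of the rack and flip it over with a turn of the wrist, so that it lies flat on the rack with its pitted face down. Leave the round one as it is, do not touch the square one with the gripper, and afterwards stand the spatula on its blade on the worktop, clear of the rack.

Things in the scene. Friction and masses are not known exactly. Their poses are not given: they have to be found in the camera images.
- spatula: Turner, 130 g, standing free on its flat steel blade (85 mm long, 40 wide, 2.5 thick); wire neck up to a level black bar handle 90 long, 16 wide, 26 high: grip it across the width. Origin: underside of the blade at its middle; x along the tool to the tip (edge at x = 42.5), z up. Handle axis at y = 0, z = 63, x = -167 to -77 (middle -122); its rear end drops as the tip is turned up.
- crispbread: Square crispbread, rigid, 84 x 84 x 10 mm, 45 g. Origin at its centre, x and y along its sides, z out of its pitted face (up at the start). Lies on the rails of one lane near the rack's open end. Lifted at its open-end side by a blade 20 to 25 mm under it (not past its middle) it pivots on its far edge and, once past upright, falls onto the lane's empty half.
- round_bread: Round crispbread, 86 mm across, 10 thick, same material; origin at its centre. Lies in the other lane: leave it. (A fixed wall cabinet hangs over the rear left of the worktop: in the robot base frame its front face is at x = 540 mm, y above 290 mm, from z = 440 mm up: keep the wrist in front of it.)
- rack: Fixed wire rack, 250 mm long (x), 166 wide (y), z up; origin on the worktop under its middle. Two lanes along x, centred on y = 49 and -49, each two 8 mm rails 60 apart (52 free between), tops at z = 30. Open end at x = -124; nothing crosses a lane from there to x = 17, then cross wires (z 18 to 23); end bar 46 high at x = 125. Breads start near x = -62.

How it is judged (in metres and radians):
On the way, in this order (a step that is already met when the one before it is completed fails the run):
1. the spatula is held in the gripper, its blade lifted off the worktop (contact force between the fingers and spatula above 1 N and height (world z) of spatula above 0.02 m), for 0.2 s.
2. the held spatula's blade tilts the square crispbread up (contact force between the fingers and spatula above 1 N and contact force between spatula and crispbread above 0.02 N and angle between crispbread's own z axis and vertical above 0.35 rad), for 0.06 s.
At the end, for the whole second after the job is handed in: Square crispbread at rest flat on the rails, pitted face down within 10 degrees, centre 31 to 40 mm up, within 110 mm (along) and 75 mm (across) of the rack's middle. Spatula at rest on its blade on the worktop, level within 5 degrees, off the rack, blade middle over 130 mm from rack middle (angle between crispbread's own z axis and vertical above 2.97 rad and z of crispbread in the frame of rack between 0.031 and 0.04 m and x of crispbread in the frame of rack between -0.11 and 0.11 m and y of crispbread in the frame of rack between -0.075 and 0.075 m and linear speed of each of crispbread, spatula below 0.02 m/s and angle between spatula's own z axis and vertical below 0.1 rad and height (world z) of spatula between -0.005 and 0.008 m and horizontal distance between spatula and rack above 0.13 m and contact force between spatula and rack below 0.01 N); the robot touches nothing.
It fails at once if the gripper or arm touches the square crispbread (contact force between any of the fingers, the arm and crispbread above 0.3 N).
It fails at once if the round crispbread is moved more than 15 mm or tipped up (distance of round_bread from where it was at the start of the episode above 0.015 m or angle between round_bread's own z axis and vertical above 0.25 rad).
It also fails if it takes over 45 s, if anything falls off the work surface, if the arm or the gripper's body presses on something with over 40 N, if the wrist force passes 120 N, or if a joint passes its speed limit or range.

## Working session

There is one attempt and no reset: what is moved stays moved. The work goes in short steps, Python scripts to look and compute and a tool call to move; the robot and the scene stay as the last step left them, time stands still between calls to the robot, and variables do not carry over. Pictures are saved under pics/ and viewed, about 8 in all and at most 12, crops included, and the job is handed in when it is done.

Besides the shell and the picture viewer there is one more tool, called by a JSON object that holds its "fn" and its "kwargs". apply_moves: Moves the arm, as the interface text tells. Its arguments: {"type":"object","properties":{"increments":{"type":"array"}},"required":["increments"]}

```bash
mkdir -p pics; ls; cat > h.py <<'E'
import numpy as np, cv2
from scipy.spatial.transform import Rotation as R
from cell import readout, read_camera, env, nets
def toworld(c,p):
    M=R.from_rotvec(np.ravel(c['rvec'])).as_matrix(); return M.T@(np.array(p)-np.ravel(c['tvec']))
def proj(c,P):
    f=c['img'].shape[0]/2/np.tan(np.radians(c['vfov'])/2)
    M=R.from_rotvec(np.ravel(c['rvec'])).as_matrix(); q=np.atleast_2d(P)@M.T+np.ravel(c['tvec'])
    return q[:,:2]/q[:,2:]*f+[c['cx'],c['cy']]
def plane(c,uv,z):
    f=c['img'].shape[0]/2/np.tan(np.radians(c['vfov'])/2)
    M=R.from_rotvec(np.ravel(c['rvec'])).as_matrix(); o=-M.T@np.ravel(c['tvec'])
    d=np.c_[(np.atleast_2d(uv)-[c['cx'],c['cy']])/f,np.ones(len(np.atleast_2d(uv)))]@M
    return o+d*((z-o[2])/d[:,2:])
def save(c,n): cv2.imwrite('pics/'+n,c['img'][:,:,::-1])
E
python3 - <<'E'
from h import *
np.set_printoptions(precision=3,suppress=True)
print(env.grip_point_offset,readout.state())
for n in ['scene','top']:
    c=read_camera(n); save(c,n+'1.png')
    print(n,c['vfov'],toworld(c,[0,0,0]))
    for t in ['spatula','crispbread','round_bread','rack']:
        for f in (nets.mark_of,nets.look_for):
            for d in f(c,t)[:2]: print(t,f.__name__,d['confidence'],toworld(c,d['point']))
E
```

```text
pics
18.8 {'t': 0.0, 'joints': array([ 1.013,  0.492,  1.559, -0.   ,  1.092, -0.106]), 'qvel': array([ 0.001, -0.002,  0.002,  0.   ,  0.002, -0.001]), 'tau': array([ -0.002, -61.265, -25.817,   0.069,   0.048,  -0.   ]), 'eef_pos': array([272.726, 562.088, 214.079]), 'tcp_rot': array([-1.572,  0.   , -0.452]), 'ft_force': array([0.187, 0.212, 0.489]), 'moment': array([-0.042,  0.009, -0.005]), 'opening': 1.0017880933816126}
scene 52.700806576570905 [  13.203 -164.422  575.299]
spatula call 0.82 [494.089 354.754  -2.052]
spatula call 0.68 [411.725 331.923  54.305]
crispbread call 0.9 [535.975 236.778  35.045]
crispbread call 0.81 [531.432 231.137  42.085]
round_bread call 0.76 [470.446 159.503  38.777]
round_bread call 0.54 [544.196 152.086  -1.448]
round_bread call 0.82 [467.657 157.805  41.194]
rack call 0.77 [543.936 151.109   0.362]
rack call 0.74 [570.115 113.886  30.742]
top 42.07130821263142 [324.412 260.683 897.805]
spatula call 0.71 [462.381 343.491   3.572]
crispbread call 0.6 [536.555 233.313  30.266]
crispbread call 0.57 [533.319 233.102  35.93 ]
crispbread call 0.46 [580.51  113.493  26.108]
round_bread call 0.97 [470.757 161.862  29.645]
round_bread call 0.59 [470.291 166.145  34.418]
round_bread call 0.27 [534.907 233.505  34.942]
rack call 0.75 [581.851 113.541  27.098]
```

View pics/scene1.png

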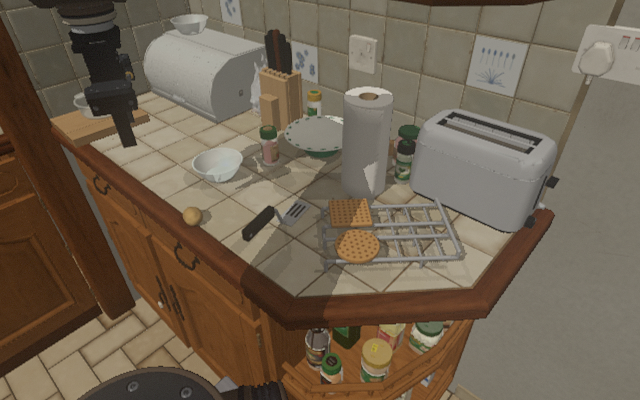

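View pics/top1.png

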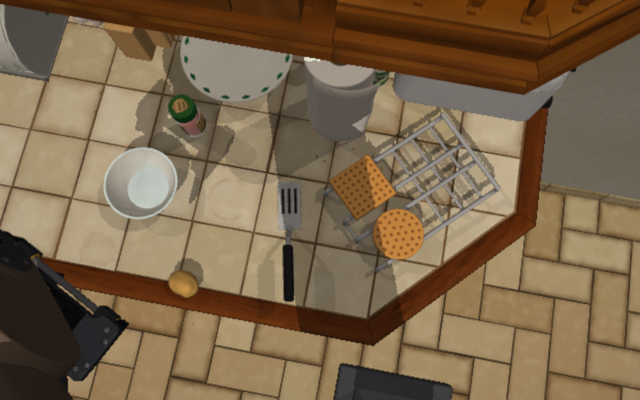

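The scene picture shows the spatula (handle 258,223, blade 293,211) and the rack with square bread (350,212) and round (358,245). The top picture shows the spatula from (288,300) to (290,182), the square bread at (362,187), the round at (398,235), and the rack's open end at lower left. I'll zoom in for the exact poses.

```bash
python3 - <<'E'
import cv2
i=cv2.imread('pics/top1.png')[95:310,265:515]
cv2.imwrite('pics/crop.png',cv2.resize(i,None,fx=2.75,fy=2.75,interpolation=cv2.INTER_CUBIC)); 
E
```

```text
(no output)
```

View pics/crop.png

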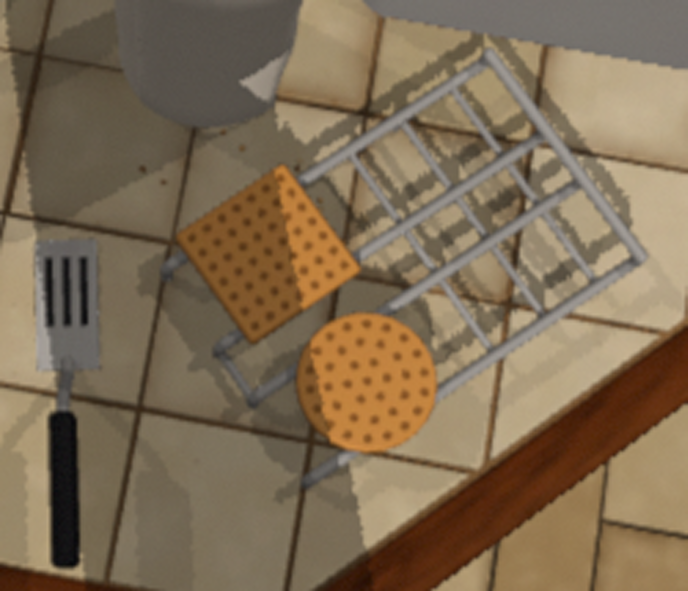

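```bash
python3 - <<'E'
from h import *
np.set_printoptions(precision=1,suppress=True)
c=read_camera('top')
g=lambda p,z: plane(c,np.array(p)/2.75+[265,95],z)
s=g([(178,237),(282,166),(360,269),(255,342)],40);print('sq',s,s.mean(0))
print('rd',g([(367,382)],40))
ro=g([(165,270),(217,350),(252,402),(305,483)],30);print('open ends',ro)
rf=g([(478,64),(540,140),(578,185),(635,260)],30);print('far',rf)
for a,b in zip(ro,rf): print(np.degrees(np.arctan2(*(b-a)[[1,0]])), np.linalg.norm(b-a))
v=s[1]-s[0]+s[2]-s[3];print('sqang',np.degrees(np.arctan2(v[1],v[0])))
b=g([(37,240),(98,238),(98,368),(38,367)],2.5);print('blade',b,b.mean(0))
h=g([(62,412),(66,567)],76);print('handle',h,h.mean(0))
print(nets.mark_of(c,'spatula')[:1])
E
```

```text
sq [[535.  289.3  40. ]
 [591.9 233.9  40. ]
 [535.8 175.7  40. ]
 [479.1 231.3  40. ]] [535.4 232.5  40. ]
rd [[467.5 160.5  40. ]]
open ends [[515.2 293.7  30. ]
 [471.6 253.   30. ]
 [444.  226.3  30. ]
 [401.6 186.5  30. ]]
far [[685.3 121.6  30. ]
 [642.1  75.9  30. ]
 [617.2  48.5  30. ]
 [575.7   7.5  30. ]]
-45.34080193995263 241.94501327626915
-46.093860884374486 245.8778097743134
-45.757462987310994 248.29759803512965
-45.792736773930955 249.72686166720086
sqang -44.32963530172975
blade [[525.4 379.5   2.5]
 [534.  341.1   2.5]
 [451.  324.7   2.5]
 [444.6 362.1   2.5]] [488.8 351.8   2.5]
handle [[411.6 334.9  76. ]
 [326.  315.2  76. ]] [368.8 325.   76. ]
[{'point': [-60.8, 7.9, 915.1], 'confidence': 0.8}]
```

```bash
cat >> h.py <<'E'
O=np.array([544.6,151.1]); RY=np.radians(-45.7)
U=np.array([np.cos(RY),np.sin(RY)]); N=np.array([-U[1],U[0]])
def rk(x,y): return O+x*U+y*N
def unrk(p): d=np.array(p)[:2]-O; return d@U,d@N
def rot(yaw,tilt=0): # deg; tilt>0 turns tip (tool +x) up
    return R.from_euler('z',yaw,degrees=True)*R.from_euler('y',-tilt,degrees=True)*R.from_euler('x',-90,degrees=True)
def pose():
    s=readout.state(); return np.array(s['eef_pos']),R.from_euler('xyz',s['tcp_rot']),s
def plan(p1,R1,op,n=5):
    p,Rc,s=pose(); p1=np.array(p1); w=(Rc.inv()*R1).as_rotvec()/n; dp=(p1-p)/n; Rr=Rc
    for i in range(n):
        print([np.round(Rr.inv().apply(dp)/10,2).tolist(),np.round(np.degrees(w),1).tolist(),op]); Rr=Rr*R.from_rotvec(w)
def show():
    p,r,s=pose(); print('t',s['t'],'tcp',p.round(1),'yaw/tilt',r.as_euler('xyz',degrees=True).round(2),'F',s['ft_force'].round(1),'op',round(s['opening'],3),'q',s['joints'].round(2)); return p,r,s
E
python3 - <<'E'
from h import *
plan([379.5,327.4,140],rot(12.6),9.5)
E
```

```text
[[3.97, 1.49, -3.3], [-0.0, -7.7, 0.0], 9.5]
[[3.49, 1.49, -3.8], [-0.0, -7.7, 0.0], 9.5]
[[2.95, 1.49, -4.23], [-0.0, -7.7, 0.0], 9.5]
[[2.36, 1.49, -4.59], [-0.0, -7.7, 0.0], 9.5]
[[1.72, 1.49, -4.86], [-0.0, -7.7, 0.0], 9.5]
```

{"fn": "apply_moves", "kwargs": {"increments": [[[3.97,1.5,-3.3],[0,-7.7,0],9.5],[[3.5,1.5,-3.8],[0,-7.7,0],9.5],[[2.95,1.5,-4.2],[0,-7.7,0],9.5],[[2.4,1.5,-4.6],[0,-7.7,0],9.5],[[1.7,1.5,-4.9],[0,-7.7,0],9.5]]}}

```text
t: 1.62
eef_pos: [383.7, 324.9, 138.4]
tcp_rot: [-1.568, -0.004, 0.246]
ft_force: [1.0, 0.4, 0.2]
opening: 0.997
```

```bash
python3 - <<'E'
from h import *
p,r,s=show()
c=read_camera('wrist'); save(c,'w1.png')
M=np.array(c['mount'])
for t in ['spatula']:
    for f in (nets.mark_of,nets.look_for):
        for d in f(c,t)[:2]: print(d['confidence'],p+r.apply((M@np.r_[d['point'],1])[:3]))
plan([379.5,327.4,44],rot(12.6),9.5)
E
```

```text
t 1.625 tcp [383.7 324.9 138.4] yaw/tilt [-89.84  -0.24  14.11] F [1.  0.4 0.2] op 0.997 q [ 0.57  0.42  1.94  0.    0.78 -1.25]
0.55 [491.95859294 357.96742386   2.7295121 ]
[[-0.08, 1.89, 0.07], [-0.0, 0.2, 0.0], 9.5]
[[-0.07, 1.89, 0.07], [-0.0, 0.2, 0.0], 9.5]
[[-0.07, 1.89, 0.07], [-0.0, 0.2, 0.0], 9.5]
[[-0.07, 1.89, 0.07], [-0.0, 0.2, 0.0], 9.5]
[[-0.07, 1.89, 0.07], [-0.0, 0.2, 0.0], 9.5]
```

View pics/w1.png

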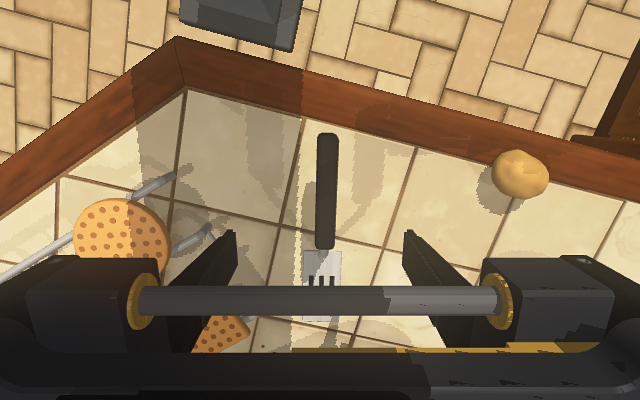

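The handle lies between the open fingers (rows 133–248 at column ~326), nearly parallel to the tool, so I descend.

{"fn": "apply_moves", "kwargs": {"increments": [[[-0.1,2.2,0.1],[0,0.3,0],9.5],[[-0.1,2.1,0.1],[0,0.3,0],9.5],[[-0.1,2.0,0.1],[0,0.3,0],9.5],[[-0.1,1.8,0],[0,0.3,0],9.5],[[0,1.3,0],[0,0,0],9.5]]}}

```text
t: 2.4
eef_pos: [380.0, 332.8, 44.4]
tcp_rot: [-1.565, -0.009, 0.211]
ft_force: [0.4, 0.4, 0.7]
opening: 1.001
```

```bash
python3 - <<'E'
from h import *
show(); plan([379.5,327.4,44],rot(12.6),9.5,1)
E
```

```text
t 2.4 tcp [380.  332.8  44.4] yaw/tilt [-89.67  -0.54  12.07] F [0.4 0.4 0.7] op 1.001 q [ 0.59  0.58  2.02  0.    0.54 -1.2 ]
[[-0.16, 0.04, -0.52], [-0.3, -0.5, 0.5], 9.5]
```

{"fn": "apply_moves", "kwargs": {"increments": [[[-0.1,0,-0.5],[-0.3,-0.5,0.5],9.5],[[0,0,0],[0,0,0],0],[[0,0,0],[0,0,0],0],[[0,0,0],[0,0,0],0],[[0,0,0],[0,0,0],0]]}}

```text
t: 3.02
eef_pos: [380.4, 328.6, 45.7]
tcp_rot: [-1.57, -0.002, 0.22]
ft_force: [0.2, -0.2, -0.2]
opening: 0.63
```

{"fn": "apply_moves", "kwargs": {"increments": [[[0,0,0],[0,0,0],0],[[0,0,0],[0,0,0],0],[[0,0,0],[0,0,0],0],[[0,0,0],[0,0,0],0],[[0,0,0],[0,0,0],0]]}}

```text
t: 3.65
eef_pos: [380.5, 328.6, 45.8]
tcp_rot: [-1.57, -0.002, 0.219]
ft_force: [-0.3, -0.2, -0.2]
opening: 0.167
```

```bash
python3 - <<'E'
from h import *
p,r,s=show(); plan(p+[0,0,80],rot(12.6),0)
c=read_camera('top');save(c,'top2.png')
for d in nets.mark_of(c,'spatula')[:1]: print(toworld(c,d['point']))
E
```

```text
t 3.65 tcp [380.5 328.6  45.8] yaw/tilt [-89.94  -0.13  12.58] F [-0.3 -0.2 -0.2] op 0.167 q [ 0.58  0.57  2.01  0.    0.55 -1.21]
[[0.0, -1.6, 0.0], [-0.0, -0.0, 0.0], 0]
[[0.0, -1.6, 0.0], [-0.0, -0.0, 0.0], 0]
[[0.0, -1.6, 0.0], [-0.0, -0.0, 0.0], 0]
[[0.0, -1.6, 0.0], [-0.0, -0.0, 0.0], 0]
[[0.0, -1.6, 0.0], [-0.0, -0.0, 0.0], 0]
[490.96420086 355.09931781   1.07638612]
```

{"fn": "apply_moves", "kwargs": {"increments": [[[0,-0.4,0],[0,0,0],0],[[0,-1.2,0],[0,0,0],0],[[0,-2,0],[0,0,0],0],[[0,-2.5,0],[0,0,0],0],[[0,-2.5,0],[0,0,0],0]]}}

```text
t: 4.38
eef_pos: [379.4, 327.9, 135.1]
tcp_rot: [-1.571, 0.001, 0.219]
ft_force: [1.1, 0.2, -1.1]
opening: 0.168
```

```bash
python3 - <<'E'
from h import *
p,r,s=show(); 
tip=rk(-150,49); tgt=tip-154.5*U; print(tgt,unrk(p))
plan([*(rk(-180,49)-154.5*U),135],rot(-45.7),0,10)
E
```

```text
t 4.375 tcp [379.4 327.9 135.1] yaw/tilt [-9.002e+01  8.000e-02  1.257e+01] F [ 1.1  0.2 -1.1] op 0.168 q [ 0.58  0.42  1.95  0.    0.77 -1.21]
[367.00148954 403.2507864 ] (np.float64(-241.9025289581173), np.float64(5.2222724771177305))
[[-0.11, 0.0, 1.02], [0.0, 5.8, -0.0], 0]
[[-0.22, 0.0, 1.0], [0.0, 5.8, -0.0], 0]
[[-0.32, 0.0, 0.97], [0.0, 5.8, -0.0], 0]
[[-0.42, 0.0, 0.94], [0.0, 5.8, -0.0], 0]
[[-0.51, 0.0, 0.89], [0.0, 5.8, -0.0], 0]
[[-0.6, 0.0, 0.83], [0.0, 5.8, -0.0], 0]
[[-0.68, 0.0, 0.77], [0.0, 5.8, -0.0], 0]
[[-0.75, 0.0, 0.7], [0.0, 5.8, -0.0], 0]
[[-0.82, 0.0, 0.62], [0.0, 5.8, -0.0], 0]
[[-0.88, 0.0, 0.53], [0.0, 5.8, -0.0], 0]
```

{"fn": "apply_moves", "kwargs": {"increments": [[[-0.1,0,1.0],[0,5.8,0],0],[[-0.2,0,1.0],[0,5.8,0],0],[[-0.3,0,1.0],[0,5.8,0],0],[[-0.4,0,0.95],[0,5.8,0],0],[[-0.5,0,0.9],[0,5.8,0],0]]}}

```text
t: 5.0
eef_pos: [363.8, 378.0, 141.8]
tcp_rot: [-1.566, -0.003, -0.303]
ft_force: [0.1, -0.0, -0.2]
opening: 0.168
```

{"fn": "apply_moves", "kwargs": {"increments": [[[-0.6,0,0.85],[0,5.8,0],0],[[-0.7,0,0.8],[0,5.8,0],0],[[-0.75,0,0.7],[0,5.8,0],0],[[-0.8,0,0.6],[0,5.8,0],0],[[-0.9,0,0.5],[0,5.5,0],0]]}}

```text
t: 5.62
eef_pos: [346.8, 428.5, 146.2]
tcp_rot: [-1.563, -0.0, -0.822]
ft_force: [0.9, 0.7, -1.3]
opening: 0.167
```

```bash
python3 - <<'E'
from h import *
p,r,s=show(); print(unrk(p))
plan([*(rk(-180,49)-154.5*U),66],rot(-45.7),0,5)
E
```

```text
t 5.625 tcp [346.8 428.5 146.2] yaw/tilt [-89.55  -0.   -47.09] F [ 0.9  0.7 -1.3] op 0.167 q [ 0.77  0.47  1.82 -0.    0.85  0.02]
(np.float64(-336.7047796222402), np.float64(52.15116798611258))
[[0.05, 1.6, -0.07], [-0.1, -0.3, 0.0], 0]
[[0.05, 1.6, -0.07], [-0.1, -0.3, 0.0], 0]
[[0.04, 1.6, -0.07], [-0.1, -0.3, 0.0], 0]
[[0.04, 1.6, -0.07], [-0.1, -0.3, 0.0], 0]
[[0.04, 1.6, -0.07], [-0.1, -0.3, 0.0], 0]
```

{"fn": "apply_moves", "kwargs": {"increments": [[[0,2,-0.1],[-0.2,-0.5,0],0],[[0,2,-0.1],[-0.2,-0.5,0],0],[[0,1.7,-0.1],[0,-0.4,0],0],[[0,1.3,0],[0,0,0],0],[[0,0.6,0],[0,0,0],0]]}}

```text
t: 6.25
eef_pos: [344.9, 428.1, 72.3]
tcp_rot: [-1.565, 0.0, -0.797]
ft_force: [0.4, 0.1, -1.6]
opening: 0.165
```

```bash
python3 - <<'E'
from h import *
p,r,s=show(); print(unrk(p))
c=read_camera('top'); save(c,'top3.png'); i=c['img'][105:320,225:475,::-1]
cv2.imwrite('pics/crop3.png',cv2.resize(i,None,fx=3,fy=3,interpolation=cv2.INTER_CUBIC)[:600,:])
E
```

```text
t 6.25 tcp [344.9 428.1  72.3] yaw/tilt [-8.968e+01  1.000e-02 -4.569e+01] F [ 0.4  0.1 -1.6] op 0.165 q [ 0.77  0.57  1.88  0.    0.68 -0.  ]
(np.float64(-337.6751338032583), np.float64(50.52717641602701))
```

View pics/crop3.png

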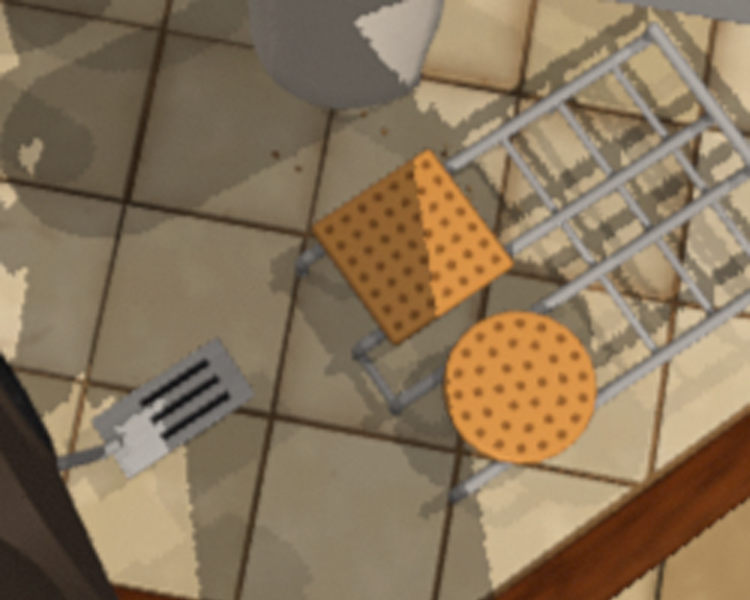

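The blade shows at tip corners (218,338)/(253,388) and rear corners (95,420)/(130,477). The lane's rails start at (302,265) and (358,352). I'll compare them in the same picture.

```bash
python3 - <<'E'
from h import *
np.set_printoptions(precision=1,suppress=True)
c=read_camera('top')
g=lambda p,z: plane(c,np.array(p)/3+[225,105],z)
for n,P,z in [('blade',[(218,338),(253,388),(130,477),(95,420)],28.5),('railA',[(302,265),(648,32)],30),('railB',[(358,352),(705,122)],30),('sq',[(312,228),(428,150),(512,264),(396,344)],40)]:
    print(n,[np.round(unrk(q),1).tolist() for q in g(P,z)])
E
```

```text
blade [[-184.6, 69.1], [-183.8, 34.3], [-268.0, 30.5], [-267.3, 68.2]]
railA [[-121.8, 77.7], [125.4, 81.9]]
railB [[-123.4, 18.5], [120.3, 18.9]]
sq [[-106.5, 90.6], [-25.7, 92.1], [-24.3, 10.9], [-104.5, 9.3]]
```

{"fn": "apply_moves", "kwargs": {"increments": [[[1.0,0.1,-0.1],[0,0,0],0],[[1.0,0.1,-0.1],[0,0,0],0],[[1.0,0.1,-0.1],[-0.2,0,0],0],[[0.8,0,0],[0,0,0],0],[[0.4,0,0],[0,0,0],0]]}}

```text
t: 6.98
eef_pos: [374.8, 393.8, 70.6]
tcp_rot: [-1.567, -0.0, -0.798]
ft_force: [0.8, -0.7, -1.1]
opening: 0.166
```

```bash
python3 - <<'E'
from h import *
p,r,s=show(); print(unrk(p))
c=read_camera('scene'); save(c,'s3.png'); i=c['img'][170:290,220:420,::-1]
cv2.imwrite('pics/scrop3.png',cv2.resize(i,None,fx=4,fy=4,interpolation=cv2.INTER_CUBIC))
tip=153.5
P=[p+r.apply([tip,z,y]) for y in(20,-20) for z in (45.8,43.3)]
print((proj(c,P)-[220,170])*4)
P=[p+r.apply([tip-85,z,y]) for y in(20,-20) for z in (45.8,43.3)]
print((proj(c,P)-[220,170])*4)
P=[[*rk(-124,y),30] for y in (79,19)]; print((proj(c,P)-[220,170])*4)
E
```

```text
t 6.975 tcp [374.8 393.8  70.6] yaw/tilt [-89.78  -0.   -45.72] F [ 0.8 -0.7 -1.1] op 0.166 q [ 0.69  0.57  1.9   0.    0.67 -0.08]
(np.float64(-292.24011417459934), np.float64(47.981820267996675))
[[376.61108081 172.93459206]
 [376.5079663  169.34033632]
 [378.76363656 222.31551172]
 [378.66067212 218.6785479 ]]
[[218.07683964 178.44444153]
 [217.68789351 174.85764884]
 [214.28336692 228.06719247]
 [213.87270702 224.43839406]]
[[403.11930429 151.85375862]
 [407.9357109  225.29047721]]
```

View pics/scrop3.png

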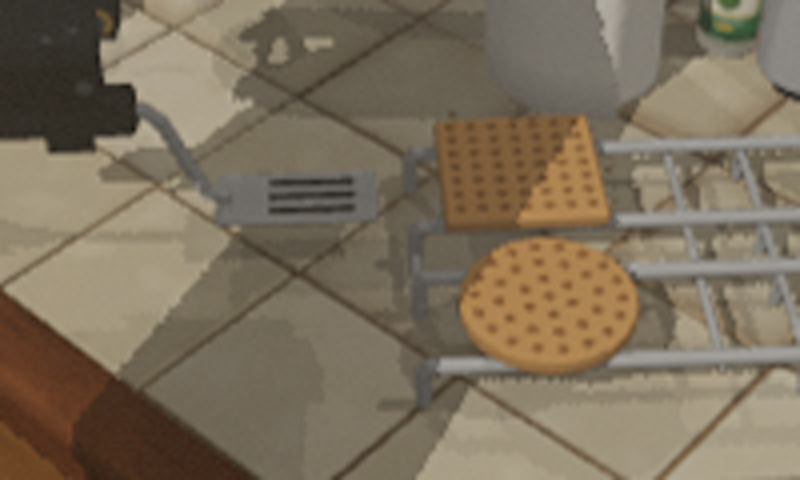

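The blade shows at columns 215–377, rows 172–225, within 1–2 mm of the predicted position and level. Now slide it under between the rails.

{"fn": "apply_moves", "kwargs": {"increments": [[[0.6,0.3,0],[0,0,0],0],[[1.0,0.1,0],[0,0,0],0],[[1.0,0,0],[0,0,0],0],[[1.0,0,0],[0,0,0],0],[[0.5,0,0],[0,0,0],0]]}}

```text
t: 7.65
eef_pos: [405.4, 362.4, 66.2]
tcp_rot: [-1.567, -0.0, -0.797]
ft_force: [-0.0, -0.0, -0.4]
opening: 0.166
```

```bash
python3 - <<'E'
from h import *
p,r,s=show(); print(unrk(p))
E
```

```text
t 7.65 tcp [405.4 362.4  66.2] yaw/tilt [-89.78  -0.   -45.69] F [-0.  -0.  -0.4] op 0.166 q [ 0.61  0.58  1.9   0.    0.66 -0.17]
(np.float64(-248.4448549232965), np.float64(48.009663812850896))
```

{"fn": "apply_moves", "kwargs": {"increments": [[[0.7,0,0],[0,0,0],0],[[0.5,0,0],[0,0,0],0],[[0,0,0],[0,0,0],0],[[0,-0.4,0],[0,0,0],0],[[0,-0.4,0],[0,0,0],0]]}}

```text
t: 8.28
eef_pos: [414.4, 353.1, 74.6]
tcp_rot: [-1.567, 0.0, -0.798]
ft_force: [-0.8, -0.0, -1.8]
opening: 0.165
```

```bash
python3 - <<'E'
from h import *
p,r,s=show(); x,y=unrk(p); print(x,y,'tip',x+153.5,'top z',p[2]-43.3)
E
```

```text
t 8.275 tcp [414.4 353.1  74.6] yaw/tilt [-8.980e+01  1.000e-02 -4.571e+01] F [-0.8 -0.  -1.8] op 0.165 q [ 0.58  0.56  1.9   0.    0.68 -0.19]
-235.53395108282248 47.87145602964537 tip -82.03395108282248 top z 31.29342871266597
```

{"fn": "apply_moves", "kwargs": {"increments": [[[0,-0.7,0],[0,0,0],0],[[0,-0.9,0],[0,0,0],0],[[0,-0.8,0],[0,0,0],0],[[0,-0.7,0],[0,0,0],0],[[0.1,-0.3,0],[0,0,0],0]]}}

```text
t: 8.9
eef_pos: [414.8, 352.7, 111.8]
tcp_rot: [-1.566, -0.0, -0.797]
ft_force: [-0.1, 0.4, -0.6]
opening: 0.167
```

```bash
python3 - <<'E'
from h import *
p,r,s=show(); x,y=unrk(p); print(x,y,'tip',x+153.5,'top z',p[2]-43.3)
c=read_camera('scene'); i=c['img'][150:290,250:450,::-1]
cv2.imwrite('pics/scrop4.png',cv2.resize(i,None,fx=3,fy=3,interpolation=cv2.INTER_CUBIC))
for X in (-24,): print((proj(c,[[*rk(X,91),30],[*rk(X,7),30]])-[250,150])*3)
E
```

```text
t 8.9 tcp [414.8 352.7 111.8] yaw/tilt [-89.74  -0.   -45.67] F [-0.1  0.4 -0.6] op 0.167 q [ 0.58  0.51  1.87  0.    0.76 -0.19]
-234.9299813899498 47.89674941334013 tip -81.4299813899498 top z 68.5053082763191
[[348.95398443 158.7990369 ]
 [365.10491246 235.50947366]]
```

View pics/scrop4.png

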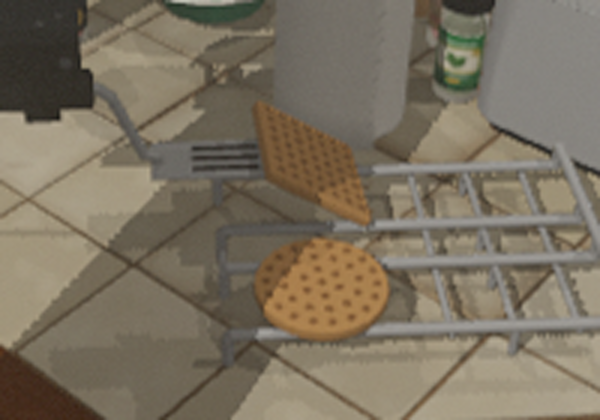

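The bread is tilted about 35° on the blade tip (contact at about (262,165)), and its far edge stays put near (368,222). Continue round the arc.

{"fn": "apply_moves", "kwargs": {"increments": [[[0.7,-0.9,0],[0,0,0],0],[[0.9,-0.75,0],[0,0,0],0],[[1.0,-0.6,0],[0,0,0],0],[[1.1,-0.45,0],[0,0,0],0],[[1.0,-0.2,0],[0,0,0],0]]}}

```text
t: 9.57
eef_pos: [450.0, 316.5, 142.9]
tcp_rot: [-1.566, -0.0, -0.797]
ft_force: [-0.6, 0.9, -0.5]
opening: 0.168
```

```bash
python3 - <<'E'
from h import *
p,r,s=show(); x,y=unrk(p); print(x,y,'tip',x+153.5,'top z',p[2]-43.3)
c=read_camera('scene'); i=c['img'][150:290,250:450,::-1]
cv2.imwrite('pics/scrop5.png',cv2.resize(i,None,fx=3,fy=3,interpolation=cv2.INTER_CUBIC))
E
```

```text
t 9.575 tcp [450.  316.5 142.9] yaw/tilt [-8.974e+01 -2.000e-02 -4.567e+01] F [-0.6  0.9 -0.5] op 0.168 q [ 0.49  0.47  1.83  0.    0.84 -0.28]
-184.44279182707544 47.7679453346113 tip -30.94279182707544 top z 99.56472081453548
```

View pics/scrop5.png

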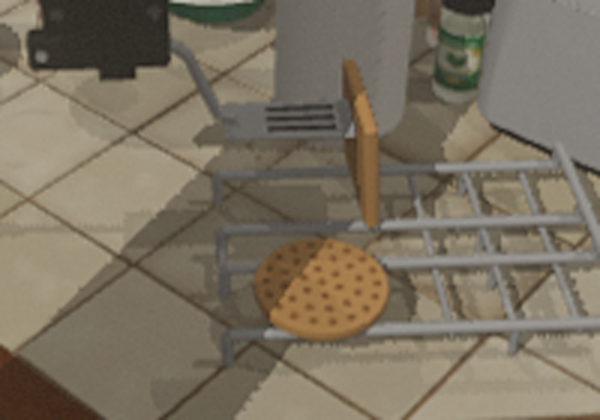

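The bread is nearly upright at columns 345–380. Push it past vertical.

{"fn": "apply_moves", "kwargs": {"increments": [[[1.0,0,0],[0,0,0],0],[[1.1,0.1,0],[0,0,0],0],[[0.8,0,0],[0,0,0],0],[[0,0,0],[0,0,0],0],[[-1,-0.5,0],[0,0,0],0]]}}

```text
t: 10.25
eef_pos: [465.2, 300.3, 146.1]
tcp_rot: [-1.568, 0.0, -0.799]
ft_force: [0.3, -0.3, -0.9]
opening: 0.163
```

```bash
python3 - <<'E'
from h import *
p,r,s=show(); x,y=unrk(p); print(x,y,'tip',x+153.5,'top z',p[2]-43.3)
c=read_camera('scene'); save(c,'s6.png'); i=c['img'][150:290,250:450,::-1]
cv2.imwrite('pics/scrop6.png',cv2.resize(i,None,fx=3,fy=3,interpolation=cv2.INTER_CUBIC))
E
```

```text
t 10.25 tcp [465.2 300.3 146.1] yaw/tilt [-89.83   0.   -45.79] F [ 0.3 -0.3 -0.9] op 0.163 q [ 0.45  0.47  1.81  0.    0.85 -0.32]
-162.17581678788346 47.385562981646075 tip -8.675816787883463 top z 102.79129215966513
```

View pics/scrop6.png

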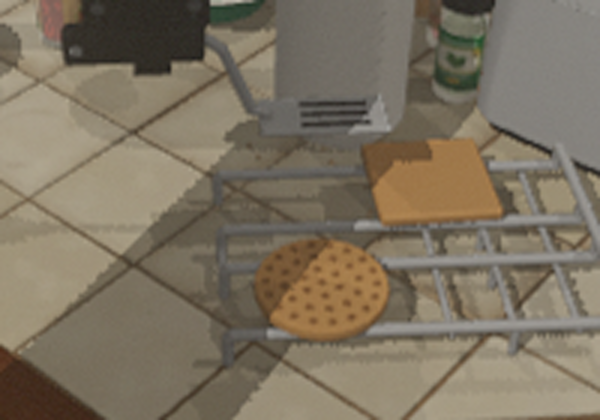

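The square bread lies flat in its lane with the smooth face up (columns 362–502, rows 138–222), and the round one is unmoved. Back off and set the spatula down.

{"fn": "apply_moves", "kwargs": {"increments": [[[-3,0,0],[0,0,0],0],[[-4,0,0],[0,0,0],0],[[-4,0,0],[0,0,0],0],[[-3,0,0],[0,0,0],0],[[-1.5,0,0],[0,0,0],0]]}}

```text
t: 10.92
eef_pos: [351.2, 417.4, 148.7]
tcp_rot: [-1.564, -0.0, -0.796]
ft_force: [0.6, -1.0, -1.4]
opening: 0.168
```

```bash
python3 - <<'E'
from h import *
p,r,s=show(); print(unrk(p))
c=read_camera('top')
g=lambda uv: plane(c,uv,20)[0].round()
print('potato',g((183,283)),'bowl',g((140,182)),'edge of bowl',g((177,195)),'gripper px',proj(c,[345,428,60]))
plan([*rk(-337,48),50],rot(-45.7),0,10)
E
```

```text
t 10.925 tcp [351.2 417.4 148.7] yaw/tilt [-89.62  -0.   -45.63] F [ 0.6 -1.  -1.4] op 0.168 q [ 0.75  0.46  1.83  0.    0.85 -0.02]
(np.float64(-325.6497153917137), np.float64(47.55859692318629))
potato [322. 499.  20.] bowl [477. 614.  20.] edge of bowl [467. 545.  20.] gripper px [[222.7844361  276.07126126]]
[[-0.1, 0.99, -0.0], [-0.0, 0.0, -0.0], 0]
[[-0.1, 0.99, -0.0], [-0.0, 0.0, -0.0], 0]
[[-0.1, 0.99, -0.0], [-0.0, 0.0, -0.0], 0]
[[-0.1, 0.99, 0.0], [-0.0, 0.0, -0.0], 0]
[[-0.1, 0.99, 0.0], [-0.0, 0.0, -0.0], 0]
[[-0.1, 0.99, 0.0], [-0.0, 0.0, -0.0], 0]
[[-0.1, 0.99, 0.0], [-0.0, 0.0, -0.0], 0]
[[-0.1, 0.99, 0.0], [-0.0, 0.0, -0.0], 0]
[[-0.11, 0.99, 0.0], [-0.0, 0.0, -0.0], 0]
[[-0.11, 0.99, 0.0], [-0.0, 0.0, -0.0], 0]
```

{"fn": "apply_moves", "kwargs": {"increments": [[[0,2,0],[-0.4,0,0],0],[[0,2,0],[0,0,0],0],[[0,2,0],[0,0,0],0],[[0,1.7,0],[0,0,0],0],[[0,0.8,0],[0,0,0],0]]}}

```text
t: 11.6
eef_pos: [352.9, 414.9, 56.8]
tcp_rot: [-1.574, -0.0, -0.799]
ft_force: [0.1, 0.2, -0.8]
opening: 0.169
```

```bash
python3 - <<'E'
from h import *
p,r,s=show(); print(unrk(p))
E
```

```text
t 11.6 tcp [352.9 414.9  56.8] yaw/tilt [-9.019e+01 -1.000e-02 -4.578e+01] F [ 0.1  0.2 -0.8] op 0.169 q [ 0.74  0.59  1.9  -0.    0.65 -0.03]
(np.float64(-322.68246147887464), np.float64(47.01048241098036))
```

{"fn": "apply_moves", "kwargs": {"increments": [[[0,0.4,0],[0.1,0,0],0],[[0,0.3,0],[0,0,0],0],[[0,0.2,0],[0,0,0],0],[[0,0.1,0],[0,0,0],0],[[0,0,0],[0,0,0],0]]}}

```text
t: 12.22
eef_pos: [353.8, 414.4, 46.3]
tcp_rot: [-1.572, -0.0, -0.8]
ft_force: [-0.4, -0.1, -0.8]
opening: 0.167
```

```bash
python3 - <<'E'
from h import *
p,r,s=show(); print(unrk(p))
E
```

```text
t 12.225 tcp [353.8 414.4  46.3] yaw/tilt [-9.006e+01 -2.000e-02 -4.585e+01] F [-0.4 -0.1 -0.8] op 0.167 q [ 0.74  0.61  1.91 -0.    0.62 -0.03]
(np.float64(-321.662197714178), np.float64(47.31004248917063))
```

{"fn": "apply_moves", "kwargs": {"increments": [[[0,0.1,0],[0,0,0],0],[[0,0,0],[0,0,0],0.17],[[0,0,0],[0,0,0],5],[[0,0,0],[0,0,0],5],[[0,0,0],[0,0,0],5]]}}

```text
t: 12.85
eef_pos: [354.0, 414.8, 46.0]
tcp_rot: [-1.57, -0.0, -0.8]
ft_force: [-0.4, -0.1, 0.1]
opening: 0.425
```

{"fn": "apply_moves", "kwargs": {"increments": [[[0,0,0],[0,0,0],5],[[0,0,0],[0,0,0],5],[[0,-1,0],[0,0,0],5],[[0,-2,0],[0,0,0],5],[[0,-3,0],[0,0,0],5]]}}

```text
t: 13.48
eef_pos: [353.4, 414.2, 106.9]
tcp_rot: [-1.574, -0.0, -0.8]
ft_force: [-0.1, -0.2, 0.8]
opening: 0.525
```

```bash
python3 - <<'E'
from h import *
p,r,s=show()
E
```

```text
t 13.475 tcp [353.4 414.2 106.9] yaw/tilt [-9.017e+01 -2.000e-02 -4.584e+01] F [-0.1 -0.2  0.8] op 0.525 q [ 0.74  0.52  1.87 -0.    0.76 -0.03]
```

{"fn": "apply_moves", "kwargs": {"increments": [[[0,-4,0],[0,0,0],5],[[-1,-4,0],[0,0,0],5],[[0,-2,0],[0,0,0],5],[[0,0,0],[0,0,0],5],[[0,0,0],[0,0,0],5]]}}

```text
t: 14.1
eef_pos: [346.3, 421.6, 214.3]
tcp_rot: [-1.569, -0.0, -0.8]
ft_force: [-0.1, -0.1, -0.7]
opening: 0.523
```

```bash
python3 - <<'E'
from h import *
show()
for n in ('top','scene'):
    c=read_camera(n)
    for t in ['spatula','crispbread','round_bread']:
        for d in nets.mark_of(c,t)[:1]: w=toworld(c,d['point']); print(n,t,d['confidence'],w.round(1),np.round(unrk(w),1))
i=c['img'][120:300,210:450,::-1]
cv2.imwrite('pics/fin.png',cv2.resize(i,None,fx=3,fy=3,interpolation=cv2.INTER_CUBIC))
E
```

```text
t 14.1 tcp [346.3 421.6 214.3] yaw/tilt [-8.990e+01 -2.000e-02 -4.584e+01] F [-0.1 -0.1 -0.7] op 0.523 q [ 0.76  0.38  1.76 -0.    1.01 -0.01]
top spatula 0.94 [432.6 336.3  -2.1] [-210.8   49.2]
top crispbread 0.57 [601.8 168.3  31.3] [27.7 53. ]
top round_bread 0.78 [469.5 160.9  30. ] [-59.5 -46.9]
scene spatula 0.76 [ 4.356e+02  3.395e+02 -2.000e-01] [-210.9   53.6]
scene crispbread 0.63 [604.  171.7  37.5] [26.8 56.9]
scene round_bread 0.62 [469.4 160.9  38.2] [-59.5 -47. ]
```

View pics/fin.png

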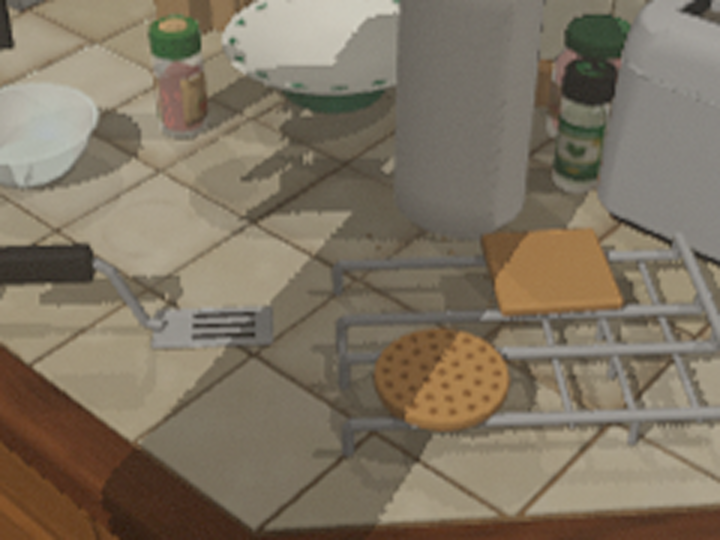

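The final picture shows the spatula standing on its blade (155–270, 310–348), clear of the rack. The square bread lies flat with its smooth face up (485–620, 230–312), and the round one is unmoved. Handing in.

```bash
python3 -c "
from cell import env; print(env.job_done())"
```

```text
the job is handed in; nothing more can be done
None
```

I flipped the square crispbread with the spatula and handed the job in. It now lies flat on its rails with the pitted face down. The hand-in gave no verdict.

**How it was done:** I gripped the spatula by its handle and slid the blade about 24 mm under the bread between the rails. I lifted the bread through upright, and it fell onto the empty half of its lane. The blade stayed level and was moved round the arc, so the flip did not use an actual turn of the wrist.

**Last checks (from the camera networks, rack frame):**
- **Square bread:** centre at x ≈ +27 mm, y ≈ +53 to 57 mm. The two cameras put its height at 31 and 37.5 mm. The allowed band is 31 to 40 mm, so the lower reading is marginal, but the picture shows it flat on the rails.
- **Round bread:** it shows within about 2 mm of where it started.
- **Spatula:** standing level on its blade on the worktop, about 215 mm from the rack's middle, with nothing touching it.
- **Gripper and arm:** open and clear at 214 mm up. They stayed well behind the bread throughout. Wrist forces read about 2 N or less, and the run took about 14 s of the 45 s allowed.

No check failed.

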